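Unload the bead mill and shut its lid

TASK

The bead mill has finished its run. Pull the red sprung plunger up and twist it so that it stays up by itself, slide the tube carrier to the left out from under its keepers and set it down gently, upright, in the steel tray, then press the mill's lid shut until it snaps into its catch and stays closed. Leave the other things on the bench alone.

Things in the scene. Friction and masses are not known exactly. Their poses are not given: they have to be found in the camera images.
- mill: The bead mill: a fixed white bench machine, 180 (x) x 270 (y) x 87 mm high without its lid, display and dial on its front (-x). Origin under its centre on the bench; x to its rear (hinge side), y to its left, z up. Its top is an open chamber: inside x -75..70, y -120..120, floor z 45, rim z 87 mm. In it a platform (top z 51 mm). A striker post in the middle of the front rim reaches z 113.
- bracket (a point): Middle of the underside of the aluminium bracket that holds the plunger at the chamber's right, mill frame (-8, -90, 61) mm; it spans x -30..14, y -120..-60 mm and overhangs the carrier's tongue with 2 mm to spare.
- keepers (a point): Midpoint between the two steel keepers, mill frame (-8, 42, 61) mm. They stand at the front and rear of the platform, at y 33..52 mm, with lips at z 61..67 mm from 47 mm to 63 mm either side of that point (x), and overhang the carrier's ears.
- mill_lid (a joint): Lid angle (rad): 0 = shut in its catch, grows as it opens about the rear edge, stop at 1.66. Well open it stays where left; let go when nearly shut it rises to about 0.55 unless caught. From 0.10 down to 0.05 rad a spring roller in the lid meets a striker bar on the mill's front rim and resists (10 to 13 N down at lid_press); past that it snaps in and pulls the lid down to 0.
- lid_hinge (a point): Middle of the lid's hinge axis at the mill's rear edge, mill frame (85, 0, 87) mm; the axis runs along the mill's y. The lid is a shallow white hood with a clear window, 180 mm from hinge to front, 270 mm wide, 44 mm deep.
- lid_press (a point): Point on the lid's outer (top) face, on the teal stripe in the middle of the front band, where a thumb would press: 150 mm from the hinge axis along the lid and 44.5 mm from it across the lid, so mill frame (-65, 0, 131.5) mm when shut. It turns with the lid; the face reaches 27 mm further to the front edge.
- plunger_pull (a joint): Height of the red plunger (m): 0 = down, its 6 mm pin through the carrier's tongue; stop at 0.0125. A spring pulls it down (5 N at 0, 9 N at the top). Raised at least 0.0105 it can be turned; let go when turned, its cross pin rests on the sleeve and it stays at about 0.010 with the pin clear of the carrier.
- plunger_turn (a joint): Turn of the red plunger (rad), counter-clockwise from above: 0 = grip bar along the mill's y, stop at 1.4. Free to turn only while raised; turned beyond 0.5 it stays up when let go.
- plunger_grip (a point): Centre of the plunger's red grip bar, which is 38 mm long (along the point's y), 11 mm thick (x) and 14 mm high; 102 mm above the bench when down. The guide sleeve below it (22 mm square) begins 15 mm under this point when down.
- carrier: Tube carrier, about 0.3 kg: an aluminium plate 88 (x) x 100 (y) x 8 mm under a dark block with orange and green capped tubes. Origin under the plate's centre; at the start at mill (-8, 15, 51) mm, axes along the mill's. With the plunger up it slides along the mill's +y; after 23 mm (there is room for 45) it is clear of bracket and keepers and lifts straight up.
- carrier_grip (a point): Centre of the carrier's black handle bar: 44 mm long (carrier's y), 12 mm thick (x), 16 mm high, its centre 52 mm above the carrier's underside; the tube caps are 8 mm below the bar's underside, beside it.
- carrier_mid (a point): Middle of the carrier's whole outline (106 x 147 mm) on its underside, carrier frame (0, -23.5, 0) mm. The outline includes ears to x +-53 mm at y 20..38 mm and a tongue 32 mm wide reaching to y -97 mm, whose hole takes the plunger's pin.
- tray: Fixed shallow steel tray, 170 (x) x 210 (y) x 14 mm, walls 4 mm, floor top 4 mm above the bench; origin under its centre. The carrier fits in flat with its long side along the tray's y, either way round.
- timer: White lab timer, 66 x 70 x 18 mm, a bystander; origin under its centre.
- marker: Marker pen lying down, 134 mm long, 12 mm thick, a bystander; origin under its middle.
- pink_vial: Vial with pink cap, 40 mm wide, 58 mm high, a bystander; origin under its centre.
- tube_box: Small pink lidded box, 66 x 66 x 42 mm, a bystander; origin under its centre.
Things that resemble listed ones, but are neither listed nor needed, are in the scene too. What is shaped like the carrier but purple is not meant.

How it is judged:
On the way, in this order (a step that is already met when the one before it is completed fails the run):
1. the plunger is up, twisted, and stays up untouched (value of joint plunger_pull above 0.007 m and value of joint plunger_turn above 0.2 rad and contact force between the fingers and mill below 0.1 N), for 0.2 s.
2. the carrier stands flat in the tray, let go (z of carrier_mid in the frame of tray below 0.009 m and horizontal distance between carrier_mid and tray below 0.055 m and angle between carrier's own z axis and vertical below 0.06 rad and contact force between the fingers and carrier below 0.1 N), for 0.2 s.
3. the lid has snapped shut (value of joint mill_lid below 0.03 rad), for 0.2 s.
At the end, for the whole second after the job is handed in: The lid is held shut by its catch (angle under 0.03 rad), the plunger is still parked up (over 7 mm), and the carrier stands flat and upright at rest on the tray's floor (underside within 9 mm of the tray's, tilt under 0.06 rad, its middle within 55 mm of the tray's) (value of joint mill_lid below 0.03 rad and value of joint plunger_pull above 0.007 m and z of carrier_mid in the frame of tray below 0.009 m and horizontal distance between carrier_mid and tray below 0.055 m and angle between carrier's own z axis and vertical below 0.06 rad and linear speed of carrier below 0.02 m/s); the robot touches nothing.
It fails at once if the carrier is tipped by more than about 30 degrees (angle between carrier's own z axis and vertical above 0.5 rad).
It fails at once if the carrier is dropped or banged into the tray (over 120 N, as from a fall of about 20 mm) (contact force between carrier and tray above 120 N).
It fails at once if a bystander is moved by more than 30 mm (distance of any of timer, marker, pink_vial, tube_box from where it was at the start of the episode above 0.03 m).
It also fails if it takes over 66 s, if anything falls off the work surface, if the arm or the gripper's body presses on something with over 40 N, if the wrist force passes 120 N, or if a joint passes its speed limit or range.

ROBOT

A 6-joint arm with a two-finger parallel gripper is mounted at the origin on a cart in front of the work surface, level with it; the furniture and walls round the work are solid. World frame = base frame: x ahead of the robot, y to its left, z up, the work surface at z = 0. Lengths are in m, angles in rad, forces in N, time in s.
With the tool pointing down it reaches from about 0.25 to 0.8 m from the base axis. Payload 3.9 kg.
Tool frame: the origin (TCP) lies between the finger pads; the fingertips stand 11 mm ahead of it and the grasp point (between the pads) lies 8 mm behind it; z points along the fingers, y is the line along which they close (so a half turn about z gives the same grasp; the last joint's range is limited). The gripper opens to 85 mm and grips with 20 to 120 N. Pads are 22 mm wide; open, the fingers measure 114 mm over their backs; the gripper's body (76 mm by 85 mm) begins 54 mm behind the grasp point. The pads swing forward as they close: fully open they stand 13 mm farther back than shut.
Start: joints at [-1.119, 0.26, -0.138, 1.173, 0, 1.571], TCP at [0.229, -0.472, 0.242] pointing down, gripper open.
Joint ranges: [-2.78, 2.78], [-0.83, 1.72], [-1.28, 1.37], [-1.9, 2.12], [-1.57, 1.48], [-3.14, 3.14]. Speed limits (rad/s): [2.57, 2.57, 3.14, 3.14, 3.14, 3.14].

INTERFACE

Orientations are given as a unit quaternion [w, x, y, z].
In Python, from cell import robot gives the robot as it stands. Calls block until the motion is done:
- robot.move_ptp(position, orientation): joint-space move of the TCP to a pose.
- robot.move_linear(position, rot=None, rate=0.15, guard=None): straight line of the TCP; rot=None keeps the orientation; rate is the mean speed in m/s. With guard (N) it stops when the force on the tool has changed by that much, and returns True; else False.
- robot.goto_joints(angles): joint-space move.
- robot.grip(opening, grip_force=None): finger opening in m; grip_force is the grip in N (None keeps the last); returns when the fingers have stopped.
- robot.sleep(seconds).
- robot.inverse_kinematics(position, orientation): joint angles nearest the present ones, or None.
- robot.sense(): the state.
- robot.read_camera(name): name is "scene" or "top" or "wrist"; returns (picture, depth): 480x640x3 uint8, red, green, blue; 480x640 float32, m along the optical axis (not along the pixel's ray), 0 where there is no reading.
- robot.camera_model(name): a dict with "K" (3x3 intrinsics, pixels), "R" (3x3) and "t" (3): a world point X has camera coordinates R X + t. Camera axes: x right, y down, z forward; pixel columns grow to the right and rows downward; lengths in m; the calibration is good to about 2 mm. A picture is of the moment at which its call begins: read the wrist's pose just before it. camera_model takes no time and is no camera call; for the wrist camera it gives the pose at the moment of the call.
A pose or a line that the arm cannot do raises robot.Unreachable and nothing moves.
- robot.job_done(): hands the job in; it is judged then, once.
The state is a dict: "t": time; "joint_pos": joint angles; "joint_vel": joint speeds; "effort": joint torques, N m; "tool_pos": TCP position; "ee_rot": TCP orientation; "wrist_force": force on the tool from outside, world axes, zero at the start; "torque": the same for the moment, N m; "grip_width": finger opening in m; "gripper_force": force on a finger pad.
Only numpy, scipy, OpenCV 4.12 (cv2) and the standard library are available. Lean on these libraries where they do the work, as an engineer would, in place of code of your own. Each camera call takes 0.05 s, during which the arm holds its last target. There are 200 camera calls.

## Working session

There is one attempt and no reset: what is moved stays moved. The work goes in short steps, each a Python script; the robot and the scene stay as the last script left them, time stands still between calls to the robot, and variables do not carry over. Pictures are saved under pics/ and viewed, at most 10 in all, crops included, and the job is handed in when it is done.

```bash
mkdir -p pics; ls
cat > h.py <<'E'
import numpy as np, cv2
from cell import robot
from scipy.spatial.transform import Rotation as Ro
def cloud(name):
    m=robot.camera_model(name); im,d=robot.read_camera(name)
    K,R,t=[np.array(m[k]) for k in('K','R','t')]
    v,u=np.mgrid[:480,:640]
    P=np.stack([(u-K[0,2])/K[0,0]*d,(v-K[1,2])/K[1,1]*d,d],-1)
    W=(P-t)@R; W[d<=0]=np.nan
    return im,W
def save(im,n): cv2.imwrite(f'pics/{n}.png',im[:,:,::-1])
E
python3 - <<'E'
from h import *
for n in('top','scene'):
    im,W=cloud(n); save(im,n); np.save(f'{n}.npy',W); np.save(n+'_im.npy',im)
print(robot.sense())
E
```

```text
pics
{'t': 0.1, 'joint_pos': array([-1.11900582e+00,  2.60635982e-01, -1.39224847e-01,  1.17272200e+00,
        2.43726511e-05,  1.57078155e+00]), 'joint_vel': array([-0.00077826, -0.0019866 ,  0.00492325,  0.00055239, -0.0004165 ,
       -0.00039658]), 'effort': array([ 8.39789550e-06, -4.06510127e+01,  2.54526848e+01,  1.00901289e-02,
        1.77343657e-05, -2.18589793e-05]), 'tool_pos': array([ 0.22895058, -0.4717877 ,  0.24154463]), 'ee_rot': array([-8.73288878e-04,  9.74591939e-01,  2.23986059e-01, -1.88186485e-04]), 'wrist_force': array([ 0.14762963, -0.34407339,  0.62072833]), 'torque': array([-0.01884611, -0.04164034,  0.03673163]), 'gripper_force': 0.0, 'grip_width': 0.0851679188548506}
```

View pics/top.png

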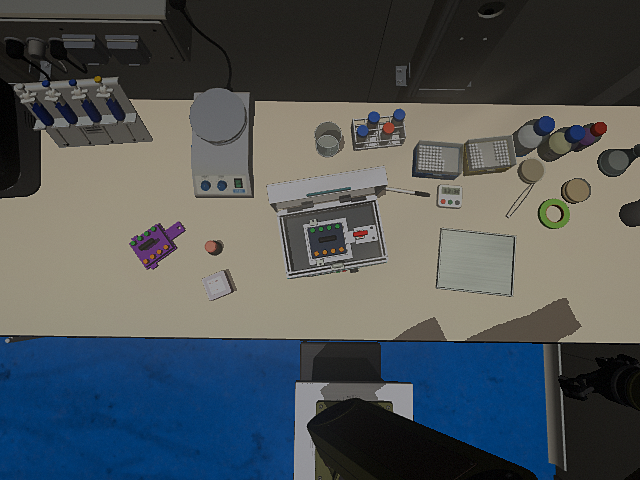

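View pics/scene.png

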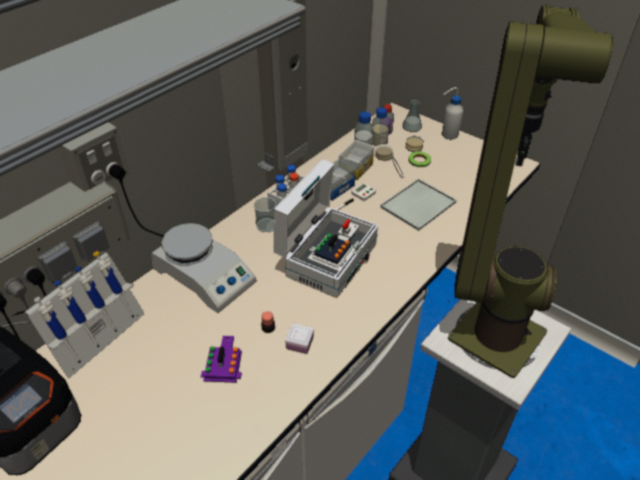

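The top view shows the mill at about (333,235) with its lid open, the carrier at (327,239), the red plunger at (361,234), the tray at (476,262), the timer at (450,196) and the marker at (410,192). I'll get coarse positions and then look with the wrist camera.

Run:
```python
from h import *
W=np.load('top.npy')
for n,(u,v) in dict(plunger=(361,234),carr=(327,239),millfl=(289,272),millfr=(384,262),tray=(476,262),t1=(441,230),t2=(515,236),t3=(511,295),t4=(437,288),timer=(450,196),pink=(213,247),box=(217,285),mk=(425,194),lidL=(270,185),lidR=(385,170)).items(): print(n,np.nanmedian(W[v-1:v+2,u-1:u+2].reshape(-1,3),0).round(3))
w=W[150:290,250:400].reshape(-1,3); w=w[(abs(w[:,2]-.087)<.006)]
print(len(w),cv2.minAreaRect((w[:,:2]*1000).astype(np.float32)))
# wrist cam offset in tool
m=robot.camera_model('wrist');s=robot.sense();q=s['ee_rot'];Rt=Ro.from_quat([*q[1:],q[0]]).as_matrix()
c=-np.array(m['R']).T@m['t'];print('cam in tool',Rt.T@(c-s['tool_pos']),'axes',(np.array(m['R'])@Rt).round(2).tolist(),m['K'])
for p,y in(([.45,0.03,.5],0),([.4,0.03,.45],0)):
  for a in(0,np.pi/2,-np.pi/2,np.pi):
    qq=(Ro.from_euler('z',a)*Ro.from_euler('x',np.pi)).as_quat();print(a,robot.inverse_kinematics(p,[qq[3],*qq[:3]]))
```

```text
plunger [ 0.54  -0.009  0.107]
carr [0.526 0.079 0.111]
millfl [0.442 0.176 0.085]
millfr [ 0.474 -0.074  0.064]
tray [ 0.48  -0.339  0.005]
t1 [ 0.568 -0.241  0.013]
t2 [ 0.553 -0.449  0.01 ]
t3 [ 0.39  -0.43   0.014]
t4 [ 0.406 -0.228  0.013]
timer [ 0.664 -0.267  0.017]
pink [0.507 0.382 0.057]
box [0.406 0.37  0.043]
mk [ 0.67  -0.198  0.011]
lidL [0.627 0.21  0.267]
lidR [ 0.667 -0.047  0.267]
2592 ((548.823974609375, 67.69469451904297), (200.7232666015625, 270.77581787109375), 10.269086837768555)
cam in tool [ 0.06979682 -0.00083351 -0.13136292] axes [[-0.0, 1.0, -0.0], [-0.96, -0.0, -0.28], [-0.28, 0.0, 0.96]] [[397.71312043   0.         318.53769951]
 [  0.         397.71312043 241.71021223]
 [  0.           0.           1.        ]]
0 [ 0.06656816  0.16158403  0.40628584  1.81549814  0.         -3.07502449]
1.5707963267948966 [0.06656816 0.16158403 0.40628584 1.81549814 0.         1.63736449]
-1.5707963267948966 [ 0.06656816  0.16158403  0.40628584  1.81549814  0.         -1.50422816]
3.141592653589793 [0.06656816 0.16158403 0.40628584 1.81549814 0.         0.06656816]
0 [ 0.07485985  0.03932256  0.13011227  1.66158604  0.         -3.06673281]
1.5707963267948966 [0.07485985 0.03932256 0.13011227 1.66158604 0.         1.64565617]
-1.5707963267948966 [ 0.07485985  0.03932256  0.13011227  1.66158604  0.         -1.49593648]
3.141592653589793 [0.07485985 0.03932256 0.13011227 1.66158604 0.         0.07485985]
```

```bash
cat >> h.py <<'E'
def down(a):  # tool down, tool x axis at world yaw a
    q=(Ro.from_euler('z',a)*Ro.from_euler('x',np.pi)).as_quat(); return [q[3],*q[:3]]
E
python3 - <<'E'
from h import *
robot.move_ptp([.40,-.30,.30],down(np.pi))
im,W=cloud('wrist'); np.save('tray.npy',W); save(im,'tray')
robot.move_ptp([.42,.06,.30],down(np.pi))
im,W=cloud('wrist'); np.save('mill.npy',W); np.save('mill_im.npy',im); save(im,'mill')
print(robot.sense()['t'])
T=np.load('tray.npy').reshape(-1,3)
g=(np.hypot(T[:,0]-.48,T[:,1]+.338)<.16)&(T[:,2]>.009)&(T[:,2]<.02)
print('tray',g.sum(),cv2.minAreaRect((T[g,:2]*1000).astype(np.float32)))
E
```

```text
3.4583
tray 2778 ((512.1109619140625, -341.11865234375), (210.2216339111328, 235.15431213378906), 84.4511947631836)
```

View pics/mill.png

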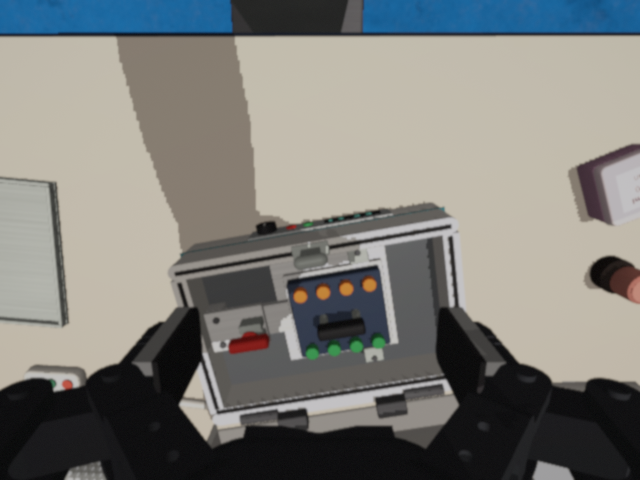

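The wrist view shows the mill rim between the corners (175,270), (460,220), (215,415) and (455,385). The red grip bar is at (249,344), the black handle at (341,328), and the tray is on the left.

```bash
cat > loc.py <<'E'
from h import *
def rect(P):
    (c,(a,b),t)=cv2.minAreaRect((P[:,:2]*1000).astype(np.float32)); return np.round(c,1),round(a,1),round(b,1),round(t,2)
W=np.load('mill.npy');im=np.load('mill_im.npy').astype(int);r,g,b=im[...,0],im[...,1],im[...,2]
z=W[...,2]; v,u=np.mgrid[:480,:640]
box=(u>165)&(u<470)&(v>200)&(v<425)
red=(r>90)&(g<50)&(b<50)&box&(v>325)&(u<280)
print('red',red.sum(),np.nanpercentile(z[red],[5,50,95]),rect(W[red&(z>.1)]),np.nanmean(W[red&(z>.106)],0))
hd=box&(z>.106)&(u>300)&(u<380)&(v>300)&(v<350)&(abs(z-.111)<.004)
print('handle',hd.sum(),np.nanpercentile(z[hd],[5,50,95]),rect(W[hd]),np.nanmean(W[hd],0))
rim=box&(abs(z-.087)<.004)&~((u>225)&(u<410)&(v>265)&(v<375))
print('rim',rim.sum(),rect(W[rim]))
# front-rim edge & side edges
P=W[rim]; print('z',np.median(P[:,2]))
T=np.load('tray.npy').reshape(-1,3)
q=(abs(T[:,0]-.48)<.11)&(abs(T[:,1]+.338)<.125)&(T[:,2]>.009)&(T[:,2]<.017)
print('tray',q.sum(),rect(T[q]))
E
python3 loc.py
```

```text
red 414 [0.09672674 0.1084892  0.10971719] (array([541.1,  -6. ]), 10.8, 35.8, 11.06) [ 0.54116583 -0.00561269  0.10851916]
handle 599 [0.10790371 0.11032689 0.11171121] (array([526.2,  79.1]), 13.3, 43.7, 8.3) [0.52568194 0.07910191 0.11017004]
rim 13381 (array([554.2,  68.5]), 215.2, 270.6, 10.0)
z 0.08566910720545098
tray 2734 (array([ 480., -338.]), 210.2, 170.5, 84.45)
```

```bash
cat >> h.py <<'E'
yaw=.18; M0=np.array([.5366,.0657]); cy,sy=np.cos(yaw),np.sin(yaw); RM=np.array([[cy,-sy],[sy,cy]])
def mill(x,y,z): return [*(M0+RM@np.array([x,y])/1000),z/1000]
def st(tag):
    s=robot.sense(); print(tag,round(s['t'],2),s['tool_pos'].round(4),'F',s['wrist_force'].round(1),'w',round(s['grip_width'],4),'gf',round(s['gripper_force'],1)); return s
E
python3 - <<'E'
from h import *
a=yaw+np.pi/2; x,y=.5412,-.0058
robot.move_ptp([x,y,.18],down(a)); robot.grip(.04)
print(robot.move_linear([x,y,.1005],rate=.1,guard=8)); st('at')
robot.grip(0.0,40); st('gripped')
print(robot.move_linear([x,y,.1005+.0145],rate=.03,guard=20)); s=st('up')
p=s['tool_pos']
robot.move_linear([x,y,p[2]],rot=down(a+.6),rate=.05); st('t1')
robot.move_linear([x,y,p[2]],rot=down(a+1.15),rate=.05); st('t2')
im,_=cloud('wrist'); save(im,'tw')
E
```

```text
False
at 6.04 [ 0.5417 -0.0058  0.101 ] F [0.3 0.3 0.1] w 0.0398 gf 0.0
gripped 6.41 [ 0.543  -0.0056  0.1015] F [2.6 1.  1.4] w 0.0099 gf 43.9
False
up 7.04 [ 0.5426 -0.0056  0.114 ] F [ 7.7  1.2 -9.9] w 0.0101 gf 42.4
t1 7.79 [ 0.5424 -0.0058  0.113 ] F [ 7.2  0.6 -9.2] w 0.0097 gf 42.4
t2 8.49 [ 0.5423 -0.0061  0.113 ] F [ 6.6 -0.3 -9.2] w 0.0098 gf 42.4
```

View pics/tw.png

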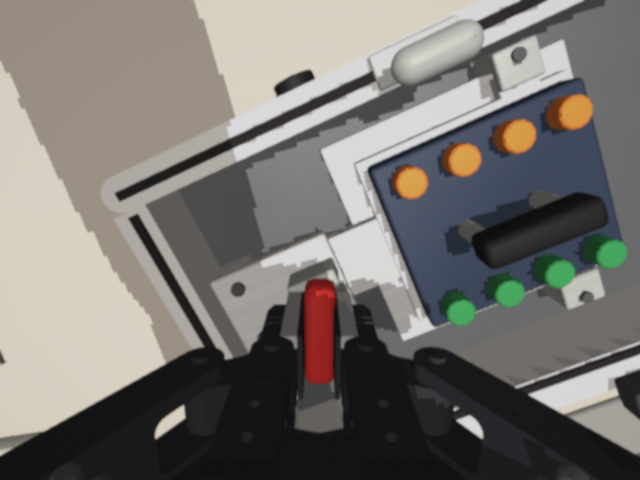

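The bar turned with the gripper, to about 65° from its bracket. I'll release it, confirm it stays up, then grasp and slide the carrier.

Run:
```python
from h import *
p=robot.sense()['tool_pos']
robot.move_linear([p[0],p[1],p[2]-.0015],rate=.03); st('low')
robot.grip(.035); st('open')
robot.move_linear([p[0],p[1],.18],rate=.15); robot.sleep(.2)
a=yaw+np.pi/2; x,y=.5268,.0789
robot.move_ptp([x,y,.18],down(a)); 
im,W=cloud('wrist'); save(im,'pre')
i=im.astype(int); red=(i[...,0]>90)&(i[...,1]<50)&(i[...,2]<50)&(abs(W[...,2]-.116)<.012)&(np.hypot(W[...,0]-.543,W[...,1]+.006)<.04)
print('red',red.sum(),np.nanpercentile(W[red][:,2],[50,90]),cv2.minAreaRect((W[red][:,:2]*1000).astype(np.float32)))
robot.grip(.04)
print(robot.move_linear([x,y,.1005],rate=.1,guard=8)); st('at')
robot.grip(0,80); robot.sleep(.1); st('grip')
```

```text
low 8.79 [ 0.5428 -0.0062  0.1113] F [ 4.2  0.8 -4.1] w 0.0102 gf 43.2
open 9.16 [ 0.5416 -0.0061  0.1114] F [ 0.4 -1.  -0.2] w 0.0354 gf 0.0
red 1221 [0.11803619 0.11914353] ((542.486328125, -3.574779510498047), (13.203588485717773, 36.57480239868164), 77.2215347290039)
False
at 12.38 [0.5273 0.079  0.101 ] F [ 0.4  0.9 -0. ] w 0.0401 gf 0.0
grip 12.84 [0.5278 0.0791 0.1014] F [0.8 0.3 5.6] w 0.0099 gf 79.1
```

View pics/pre.png

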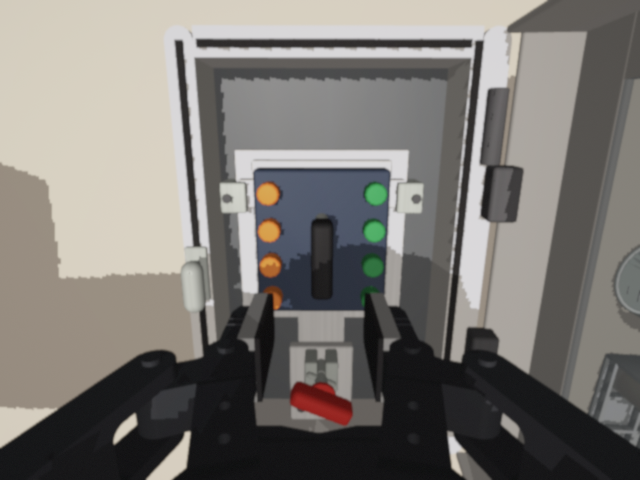

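Before this grasp, the plunger stood parked about 10 mm up, with the handle at (322,260) between the keepers. Next I slide the carrier out and carry it to the tray.

Run:
```python
from h import *
p=robot.sense()['tool_pos']; d=RM@np.array([0,1.])
c=np.array([.5268,.0789]); z=.1008
e=c+d*.032
g=robot.move_linear([*e,z],rate=.06,guard=20); s=st('slid'); print(g)
if not g:
    g=robot.move_linear([*e,.13],rate=.06,guard=20); st('lift'); print(g)
    if not g:
        robot.move_linear([*e,.22],rate=.15); st('high')
        im,W=cloud('wrist'); save(im,'held')
```

```text
slid 13.53 [0.5217 0.1097 0.1014] F [ 1.1 -2.6  4.8] w 0.0105 gf 79.4
False
lift 14.16 [0.5209 0.1104 0.1301] F [ 0.6  0.5 -2.4] w 0.0103 gf 78.3
False
high 14.91 [0.5204 0.1103 0.2191] F [-0.8 -0.1 -1.7] w 0.0103 gf 78.3
```

Run:
```python
from h import *
ty=-.097; a=ty+np.pi/2; x,y=.4823,-.3146
robot.move_linear([x,y,.22],rot=down(a),rate=.2); st('over')
robot.move_linear([x,y,.075],rate=.12); st('near')
print(robot.move_linear([x,y,.051],rate=.025,guard=5)); s=st('down')
im,W=cloud('wrist'); save(im,'placed')
```

```text
over 17.24 [ 0.4824 -0.3138  0.22  ] F [-0.   0.3 -2.7] w 0.0098 gf 78.3
near 18.6 [ 0.4829 -0.315   0.0758] F [-0.3 -0.8 -1.4] w 0.0101 gf 78.3
True
down 19.37 [ 0.482  -0.3144  0.0544] F [0.1 0.2 4.4] w 0.0106 gf 79.1
```

View pics/placed.png

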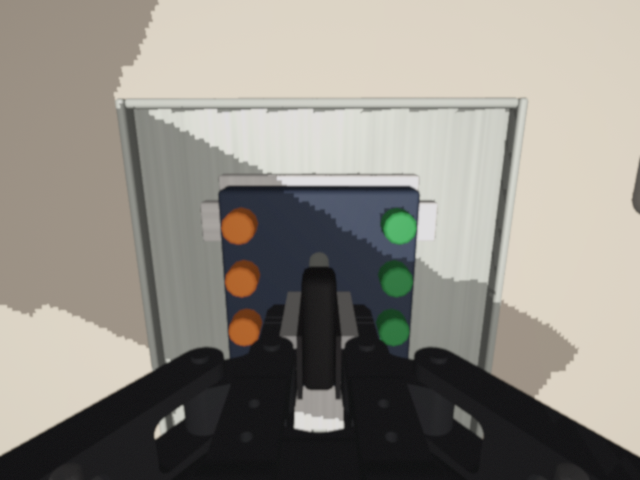

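The carrier is flat in the tray: contact came at TCP height 0.0544, as expected, with clear margins all round. I'll release it and plan the lid arc.

```bash
cat >> h.py <<'E'
def tip(th,r=150,back=11,extra=0):
    u=r*np.cos(th)-44.5*np.sin(th)-back-extra; w=r*np.sin(th)+44.5*np.cos(th)
    return mill(85-u,0,87+w+11)   # TCP position, tip 11 mm below
E
python3 - <<'E'
from h import *
p=robot.sense()['tool_pos']
robot.grip(.04); st('rel')
robot.move_linear([p[0],p[1],.2],rate=.15)
robot.grip(0,40)
W=np.load('top.npy').reshape(-1,3); m=(W[:,:2]-M0)@RM
for lo,hi in((.2,.25),(.25,.262),(.262,.3)):
    g=(abs(m[:,0]-.11)<.06)&(abs(m[:,1])<.15)&(W[:,2]>lo)&(W[:,2]<hi); print(lo,g.sum(),np.percentile(m[g,0],[1,50,99]) if g.any() else 0,np.percentile(m[g,1],[1,99]), W[g,2].max())
for pp in(tip(1.66,extra=12),tip(1.2),tip(.6),tip(0)): print(np.round(pp,3),robot.inverse_kinematics(pp,down(yaw+np.pi)))
pp=tip(1.66,extra=12); print(robot.inverse_kinematics([pp[0],pp[1],.32],down(yaw+np.pi)))
robot.move_ptp([.45,-.1,.32],down(yaw+np.pi))
im,W=cloud('wrist'); np.save('lid.npy',W); save(im,'lid')
st('x')
E
```

```text
rel 19.81 [ 0.4808 -0.3136  0.0531] F [ 0.6 -0.3  0.1] w 0.0403 gf 0.0
0.2 18 [0.07582105 0.07830309 0.08266286] [-0.13266414  0.13290313] 0.24767165477307904
0.25 68 [0.07422542 0.08039308 0.10028672] [-0.13350857  0.13190812] 0.2619636506932794
0.262 2273 [0.07422885 0.09604013 0.11756564] [-0.13183955  0.13220184] 0.2802105282997423
[0.7   0.095 0.243] [ 0.13547361  0.59045314  0.39466891  1.3750121   0.         -0.04452639]
[0.618 0.081 0.254] [ 0.12958036  0.42947033  0.14622406  1.28755006  0.         -0.05041964]
[0.534 0.065 0.219] [ 0.12154224  0.29263648 -0.15278257  1.12537728  0.         -0.05845776]
[0.483 0.056 0.142] [ 0.115381    0.26261632 -0.41043218  0.89774783  0.         -0.064619  ]
[ 0.13547361  0.60110117  0.61075514  1.58045029  0.         -0.04452639]
x 22.78 [ 0.45   -0.1004  0.3196] F [-0.2 -0.7  0.2] w 0.0001 gf 0.0
```

View pics/lid.png

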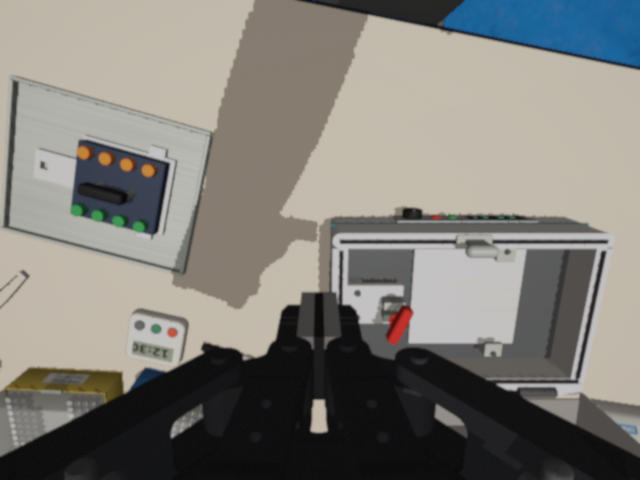

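The carrier sits flat in the tray at (120,190), and the plunger at (400,325) is still twisted and parked. The mill is empty with its lid at about 1.5 rad. I'll close it from behind.

Run:
```python
from h import *
s0=tip(1.66,extra=12)
robot.move_linear([.62,s0[1]-.02,.34],rate=.25)
robot.move_linear([s0[0],s0[1],.33],rot=down(yaw+np.pi),rate=.2)
g=robot.move_linear(s0,rate=.12,guard=6); st('behind'); print(g)
if not g:
  for th in np.arange(1.6,.14,-.12):
    g=robot.move_linear(tip(th),rate=.1,guard=15)
    if g: st('guard %.2f'%th); break
  st('end arc')
```

```text
behind 25.36 [0.6998 0.0953 0.2448] F [ 0.6 -0.5  0.6] w -0.0001 gf 0.0
False
end arc 29.82 [0.4923 0.0576 0.1659] F [-0.3 -0.6  1.5] w 0.0001 gf 0.3
```

Run:
```python
from h import *
for th in(.1,.06,.03,.005):
    g=robot.move_linear(tip(th),rate=.04,guard=30); st('%.3f %s'%(th,g))
    if g: break
robot.sleep(.3); s=st('hold')
robot.move_linear([*s['tool_pos'][:2],.33],rate=.15); robot.sleep(.3)
robot.move_ptp([.36,.06,.33],down(np.pi)); 
im,W=cloud('wrist'); save(im,'shut'); st('fin')
m=(W[...,:2]-M0)@RM
for x in(-80,-65,-30,40): 
    q=(abs(m[...,0]-x/1000)<.006)&(abs(m[...,1])<.02); print(x,np.nanmedian(W[q][:,2]))
```

```text
0.100 False 30.2 [0.4888 0.057  0.1571] F [0.9 0.2 1.2] w 0.0 gf 0.3
0.060 False 30.51 [0.4873 0.0567 0.1528] F [-0.8  0.   9.6] w 0.0001 gf 4.6
0.030 False 30.77 [0.4855 0.0564 0.148 ] F [-1.1  0.6  6.2] w -0.0002 gf 3.5
0.005 False 31.02 [0.4839 0.0561 0.1434] F [0.7 0.5 2.5] w 0.0001 gf 1.2
hold 31.32 [0.4839 0.0561 0.1433] F [0.1 0.1 2.6] w -0.0002 gf 1.5
fin 33.63 [0.3606 0.0601 0.3303] F [-0.6 -0.1  0.2] w -0.0002 gf 0.0
-80 nan
-65 nan
-30 nan
40 0.1302127641669973
  return np.nanmean(a, axis, out=out, keepdims=keepdims)
```

View pics/shut.png

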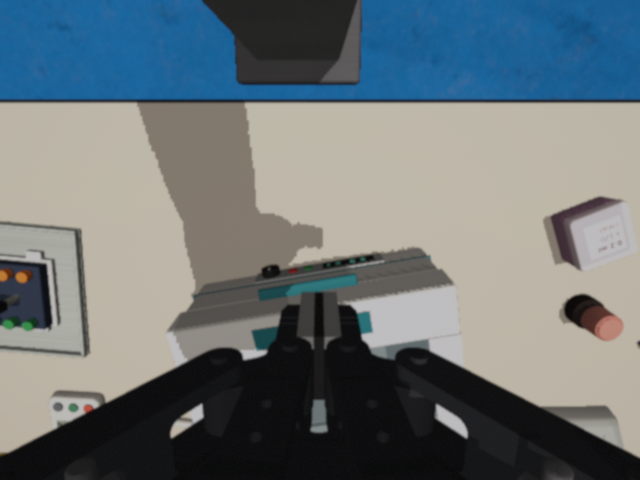

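The lid lies flat over the mill, with its front band at about (315,320). I'll check its height away from the gripper, then hand in.

Run:
```python
from h import *
im,W=cloud('wrist'); m=(W[...,:2]-M0)@RM
z=[np.nanmedian(W[(abs(m[...,0]+.065)<.008)&(abs(m[...,1]-y)<.015)][:,2]) for y in(-.1,.1)]
print(z)
if max(z)<.1345: robot.job_done(); print('done')
```

```text
[np.float64(0.13303006156157096), np.float64(0.13253068799735473)]
the job is handed in; nothing more can be done
done
```

The job is handed in after about 34 s: the plunger was parked up and twisted, the carrier is flat in the tray, and the lid has snapped shut (front about 1 mm from its nominal closed height); no verdict came back.

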